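# Pack a two-layer sample carton

### The arm

A 6-joint arm with a two-finger parallel gripper is mounted at the origin on the work surface. World frame = base frame: x ahead of the robot, y to its left, z up, the work surface at z = 0. Lengths are in mm, angles in rad, forces in N, time in s.
With the tool pointing down it reaches from about 300 to 775 mm from the base axis. Payload 14.6 kg.
Tool frame: the origin (TCP) lies at the very end of the fingers, on their centre line; the grasp point (between the pads) lies 19 mm behind it; z points along the fingers, y is the line along which they close (so a half turn about z gives the same grasp; the last joint's range is limited). The gripper opens to 94 mm and grips with 3 to 60 N. Pads are 16 mm wide; open, the fingers measure 119 mm over their backs; the gripper's body (75 mm by 177 mm) begins 78 mm behind the grasp point.
Start: joints at [-1.215, 0.3, 1.521, -0, 1.321, -0.067], TCP at [225.666, -501.562, 205.446] pointing down, gripper open.
Joint ranges: [-3.03, 3.03], [-0.79, 2.21], [0.23, 2.52], [-1.04, 4.18], [0, 3.07], [-2.55, 2.55]. Speed limits (rad/s): [2.22, 2.22, 2.57, 3.14, 3.14, 3.14].

### API

Orientations are given as [roll, pitch, yaw] about the fixed x, y, z axes, in that order (R = Rz(yaw) Ry(pitch) Rx(roll)).
In Python, from cell import manip gives the robot as it stands.
- The arm moves only by the tool servo_tool, never from a script. Its argument "motion" is a list that holds one entry, the list of rows, each a list of 7 numbers: the shift along the world's x, y, z as a fraction of full scale, then the turn, a rotation vector about the world's x, y, z as a fraction of full scale, then the closure, from 0 (fully open) to 1 (shut). In form: [[[x, y, z, rx, ry, rz, gripper], ...]]. A call has 1 to 10 rows; each row is the pose to reach, as a shift and turn from the pose commanded when the call began, turning the shorter way round; what a row does not reach only later rows make up. Full scale, the value 1, is 0.5 m for a shift and pi rad for a turn. A row lasts 1/10 s, in which the tool goes at most 50 mm and 8.59 degrees, less where a joint would pass 70% of its speed; a pose out of reach is approached as far as the arm can. A call with a number of a shift or a turn outside -1 to 1 is refused whole. A call with a gripper value outside its range is refused whole. The fingers move at their own pace and stop on an object; "newtons" is the grip in N (left out, the last holds). Time passes only in rows, so rows that repeat a pose let the fingers close. It gives the time, the measured TCP pose, the force, the opening and the grip force at its end, in the units of the state.
- manip.read_state(): the state, without advancing time (a new reading comes with each control period).
- manip.camera(name): name is "scene" or "top"; returns a dict with "frame" (420x560x3 uint8, red, green, blue), "range_z" (420x560 float32, mm along the optical axis (not along the pixel's ray), 0 where there is no reading), "vfov" (degrees; the focal length in pixels is half the picture's height over the tangent of half this angle, whatever the lens; pixels are square), "cx", "cy" (the principal point, pixels), "cam_to_world" (4x4, takes a point from camera to world coordinates). Camera axes: x right, y down, z forward; pixel columns grow to the right and rows downward; lengths in mm; the calibration is good to about 2 mm. A picture is of the moment at which its call begins.
- manip.sign_off(): hands the job in; it is judged then, once.
The state is a dict: "clock": time; "joints": joint angles; "qd": joint speeds; "effort": joint torques, N m; "eef_pos": TCP position; "eef_rot": TCP orientation; "wrist_force": force on the tool from outside, world axes, zero at the start; "moment": the same for the moment, N m; "finger_gap": finger opening in mm; "finger_force": force on a finger pad.
Only numpy, scipy, OpenCV 4.12 (cv2) and the standard library are available. Lean on these libraries where they do the work, as an engineer would, in place of code of your own. Each camera call takes 0.05 s, during which the arm holds its last target. There are 200 camera calls.

### The job

Pack the sample carton in layers: first stand the wide amber jar in the round recess and the square white canister in the square recess of the carton's floor, then lay the pulp tray level on top of those two between the carton's tall ends, pocket side up, and last stand the tall amber bottle in the tray's larger pocket and the small vial in its smaller one. Keep every container upright, set each thing down rather than dropping it, and leave the label roll, the empty core, the marker and the spare cap where they are.

Things in the scene. Friction and masses are not known exactly. Their poses are not given: they have to be found in the camera images.
- carton: Open brown carton, fixed; 200 (x) x 108 mm (y), 4 mm board. Origin: centre of underside, z up. Ends at x = +-98 are 95 high, 192 apart inside; long sides (y = +-52) only 24 high. Floor 4 above origin, on it a pad (top at 16) with two recesses down to the floor: round, 64 across, at x = -50, y = 0; square, 58 x 58 along x and y, at x = +50, y = 0. Jar and canister in them: tops at 64.
- jar: Wide amber glass jar, white label, black lid: round, body 56 mm across up to 42 mm, lid 55 mm across above 44 mm, 60 mm high, about 0.2 kg. Upright on the bench. Origin: centre of its underside, z up.
- canister: White plastic canister: square body 50 x 50 mm, sides along its x and y, 46 mm high, with a round black lid 44 mm across above; 60 mm high in all, about 0.16 kg. Upright on the bench. Any quarter turn fits. Origin: centre of its underside, z up.
- tray: Grey-brown pulp tray, loose, 0.14 kg, pockets up: 180 (x) x 92 (y) x 24 mm, flat below. Origin: centre of underside, z up. Round pockets 16 deep (floors 8 above origin): larger 42 across at x = -55, smaller 33 across at x = +55, y = 0. Middle rib to hold it by: 20 thick (x), 64 long (y), from 24 to 54 above origin. Fits the carton either way round, 6 mm spare at each end.
- bottle: Tall amber glass bottle with white label and black cap: body 34 mm across and straight up to 52 mm, then a shoulder, cap 23 mm across from 62 mm to the top at 78 mm; about 0.1 kg. Origin: centre of its underside, z up. Upright on the bench.
- vial: Small amber glass vial with white label and black cap: body 25 mm across and straight up to 44 mm, cap 23 mm across from 48 mm to the top at 60 mm; 0.05 kg. Origin: centre of its underside, z up. Upright on the bench.
- label_roll: Small loose roll of white labels standing on end on a brown core among the containers, 50 mm across, 38 mm high. Origin: centre of its underside. Not to be moved.
- empty_core: Bare brown cardboard core of a used-up label roll, standing on end on the robot's side of the containers, 31 mm across, 40 mm high. Origin: centre of its underside. Not to be moved.
- marker: Blue marker pen with black cap, 130 mm long along its x, 15 mm thick, lying beyond the containers. Origin: near its middle, at its underside. Not to be moved.
- spare_cap: A single loose black screw cap, 24 mm across, 14 mm high, beyond the containers. Origin: centre of its underside. Not to be moved.
Mind the look-alikes: they are no part of the job. Leave any turquoise look-alike of the canister alone.

How it is judged (in metres and radians):
On the way, in this order (a step that is already met when the one before it is completed fails the run):
1. the jar stands in the round recess and the canister in the square recess of the carton, upright and released (x of jar in the frame of carton between -0.058 and -0.042 m and y of jar in the frame of carton between -0.008 and 0.008 m and z of jar in the frame of carton between 0 and 0.008 m and angle between each of jar, canister's own z axis and vertical below 0.1 rad and x of canister in the frame of carton between 0.042 and 0.058 m and y of canister in the frame of carton between -0.008 and 0.008 m and z of canister in the frame of carton between 0 and 0.008 m and contact force between each of jar, canister and the fingers below 0.05 N), for 0.2 s.
2. then the tray lies level on both, between the carton's ends, and is released (x of jar in the frame of carton between -0.058 and -0.042 m and y of jar in the frame of carton between -0.008 and 0.008 m and z of jar in the frame of carton between 0 and 0.008 m and angle between each of jar, canister, tray's own z axis and vertical below 0.1 rad and x of canister in the frame of carton between 0.042 and 0.058 m and y of canister in the frame of carton between -0.008 and 0.008 m and z of canister in the frame of carton between 0 and 0.008 m and x of tray in the frame of carton between -0.012 and 0.012 m and y of tray in the frame of carton between -0.012 and 0.012 m and z of tray in the frame of carton between 0.059 and 0.069 m and angle between the x axis of tray and the x axis of carton, either way round below 0.15 rad and contact force between tray and the fingers below 0.05 N), for 0.2 s.
3. then the bottle stands in the tray's larger pocket and the vial in the smaller, upright and released (x of jar in the frame of carton between -0.058 and -0.042 m and y of jar in the frame of carton between -0.008 and 0.008 m and z of jar in the frame of carton between 0 and 0.008 m and angle between each of jar, canister, tray, bottle, vial's own z axis and vertical below 0.1 rad and x of canister in the frame of carton between 0.042 and 0.058 m and y of canister in the frame of carton between -0.008 and 0.008 m and z of canister in the frame of carton between 0 and 0.008 m and x of tray in the frame of carton between -0.012 and 0.012 m and y of tray in the frame of carton between -0.012 and 0.012 m and z of tray in the frame of carton between 0.059 and 0.069 m and angle between the x axis of tray and the x axis of carton, either way round below 0.15 rad and x of bottle in the frame of tray between -0.063 and -0.047 m and y of bottle in the frame of tray between -0.008 and 0.008 m and z of bottle in the frame of tray between 0.004 and 0.012 m and x of vial in the frame of tray between 0.047 and 0.063 m and y of vial in the frame of tray between -0.008 and 0.008 m and z of vial in the frame of tray between 0.004 and 0.012 m and contact force between each of bottle, vial and the fingers below 0.05 N), for 0.2 s.
At the end, for the whole second after the job is handed in: All upright (0.1 rad), released, at rest: jar and canister on the floor of their recesses (8 mm off centre, 4 mm height); tray on them, centred to 12 mm, along the carton to 0.15 rad (either way round), 5 mm height; bottle and vial on their pocket floors (8 mm off centre, 4 mm height) (all of step 3 and linear speed of each of jar, canister, bottle, vial, tray below 0.02 m/s and angular speed of each of jar, canister, bottle, vial, tray below 0.2 rad/s and contact force between each of jar, canister, tray and the fingers below 0.05 N); the robot touches nothing.
It fails at once if a container is tipped over (more than 0.8 rad) (angle between any of jar, canister, bottle, vial's own z axis and vertical above 0.8 rad).
It fails at once if a container or the tray is dropped or knocked flying (faster than 0.6 m/s, as after falling 18 mm, while the fingers do not hold it) ((contact force between jar and the fingers below 0.05 N and linear speed of jar above 0.6 m/s) or (contact force between canister and the fingers below 0.05 N and linear speed of canister above 0.6 m/s) or (contact force between bottle and the fingers below 0.05 N and linear speed of bottle above 0.6 m/s) or (contact force between vial and the fingers below 0.05 N and linear speed of vial above 0.6 m/s) or (contact force between tray and the fingers below 0.05 N and linear speed of tray above 0.6 m/s)).
It fails at once if the label roll, the empty core, the marker or the spare cap is moved by more than 30 mm (distance of any of label_roll, empty_core, marker, spare_cap from where it was at the start of the episode above 0.03 m).
It also fails if it takes over 134 s, if anything falls off the work surface, if the arm or the gripper's body presses on something with over 40 N, if the wrist force passes 120 N, or if a joint passes its speed limit or range.

## Working session

There is one attempt and no reset: what is moved stays moved. The work goes in short steps, Python scripts to look and compute and a tool call to move; the robot and the scene stay as the last step left them, time stands still between calls to the robot, and variables do not carry over. Pictures are saved under pics/ and viewed, at most 14 in all, crops included, and the job is handed in when it is done.

Besides the shell and the picture viewer there is one more tool, called as name(argument=value, ...) on one line, values as JSON. servo_tool: Moves the arm, as the interface text tells. Its arguments: {"type":"object","properties":{"motion":{"type":"array"},"newtons":{"type":"number"}},"required":["motion"]}

```bash
ls; mkdir -p pics
cat > h.py <<'E'
import numpy as np, cv2
from cell import manip
def cam(n):
    c=manip.camera(n); c['f']=c['frame'].shape[0]/2/np.tan(np.radians(c['vfov'])/2); return c
def save(c,name,box=None,s=1):
    im=c['frame'][:,:,::-1]
    if box: im=im[box[1]:box[3],box[0]:box[2]]
    cv2.imwrite('pics/'+name,cv2.resize(im,None,fx=s,fy=s,interpolation=cv2.INTER_CUBIC))
def ray(c,u,v):
    T=np.array(c['cam_to_world']); d=T[:3,:3]@np.array([(u-c['cx'])/c['f'],(v-c['cy'])/c['f'],1]); return T[:3,3],d
def onplane(c,u,v,z):
    o,d=ray(c,u,v); return (o+d*(z-o[2])/d[2])[:2]
def cloud(c):
    v,u=np.mgrid[:c['frame'].shape[0],:c['frame'].shape[1]]; Z=c['range_z']; 
    P=np.stack([(u-c['cx'])/c['f']*Z,(v-c['cy'])/c['f']*Z,Z],-1); T=np.array(c['cam_to_world'])
    W=P@T[:3,:3].T+T[:3,3]; W[Z==0]=np.nan; return W
E
python3 - <<'E'
from h import *
for n in('top','scene'):
    c=cam(n); save(c,n+'0.png',s=800/560); print(n,c['f'],c['cx'],c['cy'],np.round(c['cam_to_world'],3).tolist())
print(manip.read_state())
E
```

```text
pics
top 409.00839605562095 275.5614342801959 213.70958878130395 [[0.011, -0.982, 0.19, 408.162], [-1.0, -0.008, 0.014, -8.111], [-0.012, -0.19, -0.982, 799.283], [0.0, 0.0, 0.0, 1.0]]
scene 420.9792025760257 276.2417760433782 208.74570045863248 [[0.02, 0.643, -0.765, 1124.575], [1.0, -0.014, 0.014, -17.637], [-0.002, -0.766, -0.643, 538.52], [0.0, 0.0, 0.0, 1.0]]
{'clock': 0.1, 'joints': array([-1.21458591e+00,  3.00415649e-01,  1.52151075e+00,  5.99292208e-06,
        1.32073125e+00, -6.66208827e-02]), 'qd': array([ 2.43386698e-04, -2.18909836e-03, -3.77463452e-03,  1.17780775e-04,
       -1.08754723e-03,  9.58176533e-05]), 'effort': array([ 1.91109444e-03, -5.32643867e+01, -3.53282368e+01,  7.10166176e-02,
        2.35077215e-02, -4.65690641e-05]), 'eef_pos': array([ 225.59327382, -501.34080512,  204.94650678]), 'eef_rot': array([-3.14053041e+00, -7.66903014e-05,  4.22829776e-01]), 'wrist_force': array([ 0.14403715, -0.35997337,  0.1508549 ]), 'moment': array([-0.04104678,  0.03658625,  0.01084347]), 'finger_force': 0.0, 'finger_gap': 93.90526031014555}
```

View pics/top0.png

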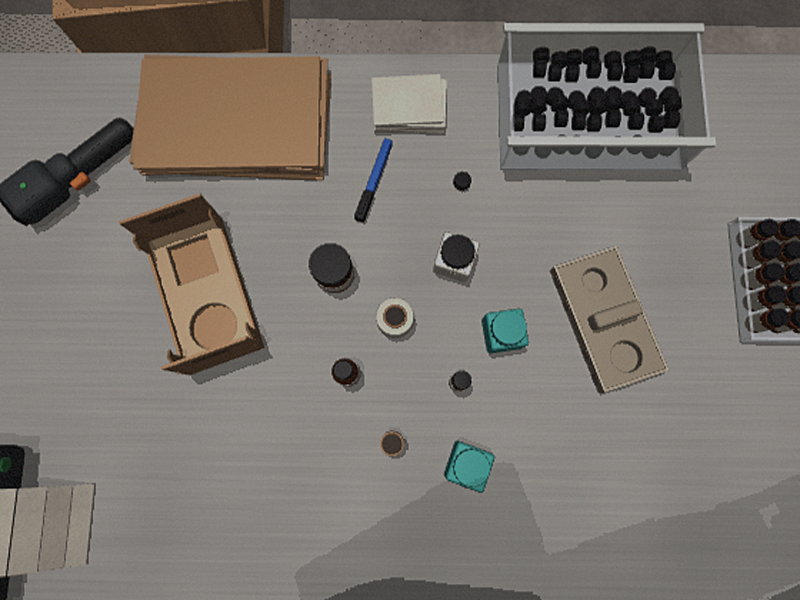

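View pics/scene0.png

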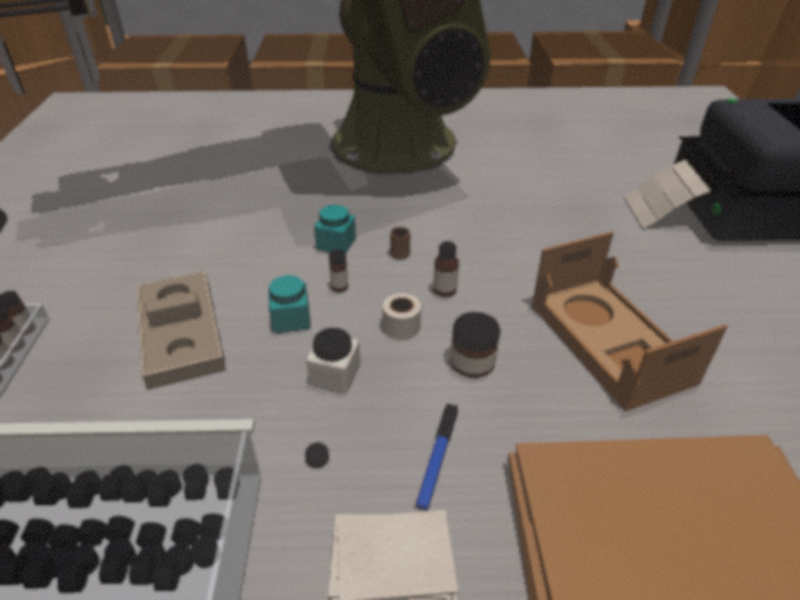

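The top view shows these positions, in pixels of the 800 px picture: jar (331,266), canister (458,252), bottle (345,372), vial (461,380), label roll (395,317), core (392,443), marker (375,180), cap (462,181), tray (610,318), carton (195,288). The round recess is at (214,326) and the square one at (193,260). Turquoise decoys are at (508,330) and (470,466). Now I'll measure.

```bash
cat > m.py <<'E'
from h import *
s=560/800
def near(c,W,px,r,zlo,zhi):
    v,u=np.mgrid[:420,:560]; m=(np.hypot(u-px[0]*s,v-px[1]*s)<r*s)&(W[...,2]>zlo)&(W[...,2]<zhi); return m
def circ(W,m):
    p=W[m][:,:2].astype(np.float32); (c,r)=cv2.minEnclosingCircle(p); return np.round(c,1),round(r,1),np.round(p.mean(0),1),np.round(np.median(W[m][:,2]),1),len(p)
def rect(W,m):
    p=W[m][:,:2].astype(np.float32); c,wh,a=cv2.minAreaRect(p); return np.round(c,1),np.round(wh,1),round(a,1),len(p)
E
python3 - <<'E'
from m import *
c=cam('top'); W=cloud(c)
for n,px,r,a,b in [('jar',(331,266),40,52,70),('canlid',(458,252),40,54,70),('bottle',(345,372),30,70,90),('vial',(461,380),25,52,70),('roll',(395,317),30,32,45),('core',(392,443),25,33,50),('cap',(462,181),20,8,25)]:
    print(n,*circ(W,near(c,W,px,r,a,b)))
print('can',rect(W,near(c,W,(458,252),45,36,49)))
print('tray',rect(W,near(c,W,(610,318),100,18,29)))
print('rib',rect(W,near(c,W,(610,318),60,47,60)))
print('pad',rect(W,near(c,W,(195,288),75,13,19)))
print('ends',rect(W,near(c,W,(195,288),125,85,105)))
m=near(c,W,(195,288),60,-5,10)
n,l,st,ce=cv2.connectedComponentsWithStats(m.astype(np.uint8))
for i in range(1,n):
    if st[i,4]>80: print('recess',ce[i]/s,circ(W,l==i),rect(W,l==i))
m=near(c,W,(610,318),90,2,14)
n,l,st,ce=cv2.connectedComponentsWithStats(m.astype(np.uint8))
for i in range(1,n):
    if st[i,4]>60: print('pocket',ce[i]/s,circ(W,l==i))
save(c,'can.png',(290,150,390,360),2.8)
E
```

```text
jar [607.3  87.4] 27.9 [606.5  87.1] 60.8 682
canlid [625.9 -80.6] 22.5 [625.4 -80.2] 60.7 434
bottle [467.6  64.4] 12.0 [467.3  64.3] 78.6 144
vial [457.4 -84. ] 12.1 [457.2 -83.6] 60.4 140
roll [541.4   1.3] 25.1 [540.8   1.8] 39.1 542
core [377.8   3.7] 15.3 [377.7   3.6] 40.7 231
cap [744.4 -92.6] 12.4 [744.  -92.6] 14.7 116
can (array([626.4, -80.6]), array([49.8, 51.3]), 72.6, 236)
tray (array([ 531.3, -246.1]), array([180.4, 179.1]), 18.8, 3625)
rib (array([ 544.7, -286.4]), array([19.8, 63.7]), 19.3, 373)
pad (array([585.3, 268. ]), array([178.4, 105.3]), 20.9, 2543)
ends (array([576.7, 266.8]), array([201.4, 108.4]), 20.9, 522)
recess [192.64057751 259.48898176] (array([624.6, 286.4]), 38.1, array([625.3, 287.4], dtype=float32), np.float64(5.3), 752) (array([624.9, 286.8]), array([55.7, 56.2]), 21.2, 752)
recess [244.12391476 271.97711129] (array([607.4, 220.8]), 54.3, array([608.7, 214.5], dtype=float32), np.float64(1.4), 362) (array([610.5, 212.9]), array([108.5,  17.9]), 20.9, 362)
recess [150.90808416 301.12956811] (array([570.6, 332.4]), 67.8, array([565.8, 343.1], dtype=float32), np.float64(1.3), 774) (array([565.3, 346. ]), array([135.6,  33.7]), 21.2, 774)
recess [213.05647841 324.75083056] (array([530.8, 250.5]), 31.8, array([532.4, 252. ], dtype=float32), np.float64(5.1), 731) (array([533. , 252.4]), array([55.1, 62.2]), 29.4, 731)
pocket [573.6226931 329.0430622] (array([ 532.5, -244.2]), 90.8, array([ 531.1, -242.7], dtype=float32), np.float64(7.8), 209)
pocket [592.90398126 279.82825917] (array([ 598.7, -271.2]), 16.0, array([ 599.4, -272.5], dtype=float32), np.float64(8.8), 183)
pocket [624.23514539 355.86599241] (array([ 494.4, -309.4]), 20.5, array([ 494.3, -309. ], dtype=float32), np.float64(8.4), 339)
```

View pics/can.png

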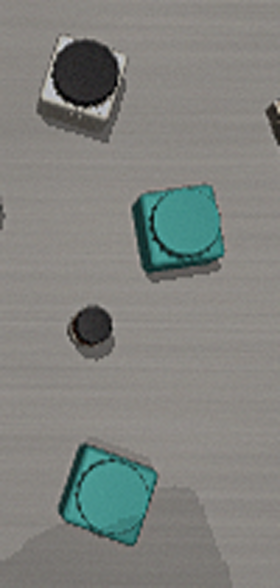

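The crop shows the white-sided canister with its black lid at top left (px (458,252) in the full top view). The two turquoise ones at (508,330) and (470,466) are decoys. Carton yaw is about 20.9° and centred near (577,267). The tray faces the same way, with its larger pocket on the -x side. Next I'll go for the jar.

servo_tool(motion=[[[0.38, 0.59, 0, 0, 0, -0.0185, 0], [0.38, 0.59, 0, 0, 0, -0.0185, 0], [0.38, 0.59, 0, 0, 0, -0.0185, 0], [0.38, 0.59, 0, 0, 0, -0.0185, 0], [0.38, 0.59, 0, 0, 0, -0.0185, 0], [0.38, 0.59, 0, 0, 0, -0.0185, 0], [0.38, 0.59, 0, 0, 0, -0.0185, 0], [0.38, 0.59, 0, 0, 0, -0.0185, 0], [0.38, 0.59, 0, 0, 0, -0.0185, 0]]], newtons=20)

```text
clock: 1.05
eef_pos: [415.9, -205.8, 205.3]
eef_rot: [-3.141, 0.0, 0.367]
wrist_force: [-0.1, 0.2, 0.9]
finger_gap: 93.7
finger_force: 0.0
```

servo_tool(motion=[[[0.382, 0.588, -0.15, 0, 0, 0, 0], [0.382, 0.588, -0.15, 0, 0, 0, 0], [0.382, 0.588, -0.15, 0, 0, 0, 0], [0.382, 0.588, -0.15, 0, 0, 0, 0], [0.382, 0.588, -0.15, 0, 0, 0, 0], [0.382, 0.588, -0.15, 0, 0, 0, 0], [0.382, 0.588, -0.15, 0, 0, 0, 0], [0.382, 0.588, -0.15, 0, 0, 0, 0], [0.382, 0.588, -0.15, 0, 0, 0, 0], [0.382, 0.588, -0.15, 0, 0, 0, 0]]])

```text
clock: 2.05
eef_pos: [606.4, 85.4, 130.6]
eef_rot: [3.141, 0.0, 0.363]
wrist_force: [-0.3, -0.4, 0.5]
finger_gap: 94.4
finger_force: 0.0
```

servo_tool(motion=[[[0, 0, -0.07, 0, 0, 0, 0], [0, 0, -0.14, 0, 0, 0, 0], [0, 0, -0.19, 0, 0, 0, 0], [0, 0, -0.217, 0, 0, 0, 0], [0, 0, -0.217, 0, 0, 0, 0], [0, 0, -0.217, 0, 0, 0, 0.5], [0, 0, -0.217, 0, 0, 0, 0.5], [0, 0, -0.217, 0, 0, 0, 0.5], [0, 0, -0.217, 0, 0, 0, 0.5], [0, 0, -0.217, 0, 0, 0, 0.5]]], newtons=20)

```text
clock: 3.05
eef_pos: [606.8, 87.5, 22.3]
eef_rot: [3.141, -0.001, 0.365]
wrist_force: [0.7, -2.9, 1.5]
finger_gap: 57.0
finger_force: 1.8
```

servo_tool(motion=[[[0, 0, 0, 0, 0, 0, 0.6], [0, 0, 0, 0, 0, 0, 0.6], [0, 0, 0, 0, 0, 0, 0.6], [0, 0, 0.03, 0, 0, 0, 0.6], [0, 0, 0.1, 0, 0, 0, 0.6], [0, 0, 0.18, 0, 0, 0, 0.6], [0, 0, 0.25, 0, 0, 0, 0.6], [0, 0, 0.28, 0, 0, 0, 0.6], [0, 0, 0.28, 0, 0, 0, 0.6]]])

```text
clock: 3.95
eef_pos: [607.3, 87.5, 163.9]
eef_rot: [3.141, -0.003, 0.365]
wrist_force: [0.0, -0.2, -2.7]
finger_gap: 55.6
finger_force: 20.0
```

servo_tool(motion=[[[-0.03, 0.064, 0, 0, 0, 0, 0.6], [-0.06, 0.128, 0, 0, 0, 0, 0.6], [-0.09, 0.192, 0, 0, 0, 0, 0.6], [-0.12, 0.256, 0, 0, 0, 0, 0.6], [-0.153, 0.324, 0, 0, 0, 0, 0.6], [-0.153, 0.324, 0, 0, 0, 0, 0.6], [-0.153, 0.324, 0, 0, 0, 0, 0.6], [-0.153, 0.324, -0.06, 0, 0, 0, 0.6], [-0.153, 0.324, -0.1, 0, 0, 0, 0.6], [-0.153, 0.324, -0.1, 0, 0, 0, 0.6]]])

```text
clock: 4.95
eef_pos: [528.9, 247.7, 108.2]
eef_rot: [3.141, 0.006, 0.363]
wrist_force: [0.6, -0.1, -2.6]
finger_gap: 55.4
finger_force: 20.0
```

Run:
```python
from m import *
s_=manip.read_state(); print(s_['eef_pos'],s_['finger_gap'],s_['finger_force'])
c=cam('top'); save(c,'jar1.png',(80,120,220,280),3.5)
W=cloud(c)
# top of carton ends, jar not visible probably
print(rect(W,near(c,W,(195,288),125,85,96)))
```

```text
[528.9218562  247.74112185 108.18179244] 55.38175270600787 19.999401485547423
(array([576.8, 266. ]), array([201.4, 106.9]), 20.9, 329)
```

View pics/jar1.png

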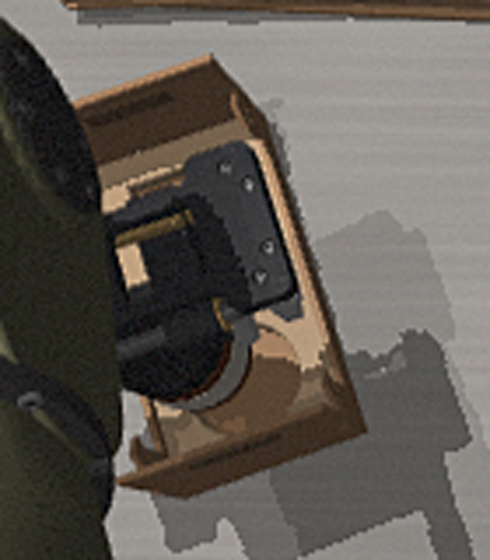

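Jar is hanging upright over the round recess (crop about (190,350)). I'll lower it.

servo_tool(motion=[[[0, 0, -0.03, 0, 0, 0, 0.6], [0, 0, -0.06, 0, 0, 0, 0.6], [0, 0, -0.09, 0, 0, 0, 0.6], [0, 0, -0.12, 0, 0, 0, 0.6], [0, 0, -0.14, 0, 0, 0, 0.6], [0, 0, -0.15, 0, 0, 0, 0.6], [0, 0, -0.16, 0, 0, 0, 0.6], [0, 0, -0.166, 0, 0, 0, 0.6], [0, 0, -0.17, 0, 0, 0, 0.6], [0, 0, -0.17, 0, 0, 0, 0.6]]])

```text
clock: 6.0
eef_pos: [530.2, 249.5, 27.0]
eef_rot: [-3.142, -0.0, 0.365]
wrist_force: [0.0, -0.3, -2.1]
finger_gap: 55.2
finger_force: 20.0
```

servo_tool(motion=[[[0, 0, -0.002, 0, 0, 0, 0.6], [0, 0, -0.003, 0, 0, 0, 0.6], [0, 0, -0.003, 0, 0, 0, 0.6], [0, 0, -0.003, 0, 0, 0, 0.38], [0, 0, -0.003, 0, 0, 0, 0.3], [0, 0, -0.003, 0, 0, 0, 0.28], [0, 0, -0.003, 0, 0, 0, 0.28], [0, 0, -0.003, 0, 0, 0, 0.28]]])

```text
clock: 6.8
eef_pos: [530.2, 249.4, 25.4]
eef_rot: [3.142, -0.0, 0.365]
wrist_force: [-0.0, -0.1, -1.7]
finger_gap: 67.5
finger_force: 0.0
```

servo_tool(motion=[[[0, 0, 0.03, 0, 0, 0, 0.28], [0, 0, 0.1, 0, 0, 0, 0.28], [0, 0, 0.18, 0, 0, 0, 0.28], [0, 0, 0.26, 0, 0, 0, 0.2], [0, 0, 0.26, 0, 0, 0, 0.2]]])

```text
clock: 7.3
eef_pos: [532.2, 250.3, 162.4]
eef_rot: [-3.141, -0.01, 0.365]
wrist_force: [-0.0, -0.1, -0.1]
finger_gap: 75.2
finger_force: 0.0
```

servo_tool(motion=[[[0.192, -0.66, 0, 0, 0, -0.213, 0], [0.192, -0.66, 0, 0, 0, -0.213, 0], [0.192, -0.66, 0, 0, 0, -0.213, 0], [0.192, -0.66, 0, 0, 0, -0.213, 0], [0.192, -0.66, 0, 0, 0, -0.213, 0], [0.192, -0.66, 0, 0, 0, -0.213, 0], [0.192, -0.66, 0, 0, 0, -0.213, 0], [0.192, -0.66, -0.1, 0, 0, -0.213, 0], [0.192, -0.66, -0.1, 0, 0, -0.213, 0], [0.192, -0.66, -0.1, 0, 0, -0.213, 0]]])

```text
clock: 8.3
eef_pos: [625.8, -80.0, 106.0]
eef_rot: [3.141, 0.002, -0.304]
wrist_force: [1.3, -0.8, 0.8]
finger_gap: 94.2
finger_force: 0.0
```

Run:
```python
from m import *
c=cam('top'); W=cloud(c); print(manip.read_state()['eef_pos'],manip.read_state()['eef_rot'])
print('jar',circ(W,near(c,W,(205,310),50,55,72)))
print('can',rect(W,near(c,W,(458,252),45,36,49)))
```

```text
[626.61028837 -79.82432174 107.37032175] [-3.14135136e+00 -1.20278799e-03 -3.03498925e-01]
jar (array([524.6, 232.2]), 46.7, array([527.2, 245.2], dtype=float32), np.float64(64.9), 815)
can (array([0., 0.]), array([0., 0.]), 0.0, 0)
```

servo_tool(motion=[[[0, 0, -0.07, 0, 0, 0, 0], [0, 0, -0.13, 0, 0, 0, 0], [0, 0, -0.171, 0, 0, 0, 0], [0, 0, -0.171, 0, 0, 0, 0], [0, 0, -0.171, 0, 0, 0, 0.6], [0, 0, -0.171, 0, 0, 0, 0.6], [0, 0, -0.171, 0, 0, 0, 0.6], [0, 0, -0.171, 0, 0, 0, 0.6], [0, 0, -0.171, 0, 0, 0, 0.6], [0, 0, -0.171, 0, 0, 0, 0.6]]])

```text
clock: 9.35
eef_pos: [626.2, -80.6, 20.2]
eef_rot: [3.142, -0.0, -0.305]
wrist_force: [-0.1, -0.1, 3.7]
finger_gap: 49.4
finger_force: 19.9
```

servo_tool(motion=[[[0, 0, 0, 0, 0, 0, 0.6], [0, 0, 0, 0, 0, 0, 0.6], [0, 0, 0, 0, 0, 0, 0.6], [0, 0, 0.03, 0, 0, 0, 0.6], [0, 0, 0.1, 0, 0, 0, 0.6], [0, 0, 0.18, 0, 0, 0, 0.6], [0, 0, 0.25, 0, 0, 0, 0.6], [0, 0, 0.3, 0, 0, 0, 0.6], [0, 0, 0.3, 0, 0, 0, 0.6]]])

```text
clock: 10.25
eef_pos: [627.5, -80.7, 174.6]
eef_rot: [-3.141, -0.007, -0.304]
wrist_force: [0.8, -0.2, -2.1]
finger_gap: 49.6
finger_force: 20.0
```

servo_tool(motion=[[[-0.001, 0.08, 0, 0, 0, 0.03, 0.6], [-0.001, 0.17, 0, 0, 0, 0.06, 0.6], [-0.002, 0.26, 0, 0, 0, 0.09, 0.6], [-0.002, 0.35, 0, 0, 0, 0.12, 0.6], [-0.003, 0.44, 0, 0, 0, 0.15, 0.6], [-0.004, 0.53, 0, 0, 0, 0.18, 0.6], [-0.004, 0.61, 0, 0, 0, 0.2, 0.6], [-0.005, 0.68, 0, 0, 0, 0.213, 0.6], [-0.005, 0.732, 0, 0, 0, 0.213, 0.6], [-0.005, 0.732, 0, 0, 0, 0.213, 0.6]]])

```text
clock: 11.25
eef_pos: [622.4, 288.5, 168.2]
eef_rot: [-3.141, 0.002, 0.368]
wrist_force: [0.4, -0.4, -2.7]
finger_gap: 50.0
finger_force: 20.0
```

servo_tool(motion=[[[0, 0, -0.05, 0, 0, 0, 0.6], [0, 0, -0.1, 0, 0, 0, 0.6], [0, 0, -0.15, 0, 0, 0, 0.6], [0, 0, -0.19, 0, 0, 0, 0.6], [0, 0, -0.23, 0, 0, 0, 0.6], [0, 0, -0.25, 0, 0, 0, 0.6], [0, 0, -0.26, 0, 0, 0, 0.6], [0, 0, -0.27, 0, 0, 0, 0.6], [0, 0, -0.28, 0, 0, 0, 0.6], [0, 0, -0.28, 0, 0, 0, 0.6]]])

```text
clock: 12.25
eef_pos: [623.6, 285.4, 29.7]
eef_rot: [-3.142, 0.0, 0.365]
wrist_force: [0.8, -0.5, -1.7]
finger_gap: 49.5
finger_force: 20.0
```

servo_tool(motion=[[[0, 0, -0.005, 0, 0, 0, 0.6], [0, 0, -0.009, 0, 0, 0, 0.6], [0, 0, -0.012, 0, 0, 0, 0.6], [0, 0, -0.013, 0, 0, 0, 0.6], [0, 0, -0.013, 0, 0, 0, 0.6], [0, 0, -0.013, 0, 0, 0, 0.44], [0, 0, -0.013, 0, 0, 0, 0.36], [0, 0, -0.013, 0, 0, 0, 0.33], [0, 0, -0.013, 0, 0, 0, 0.33], [0, 0, -0.013, 0, 0, 0, 0.33]]])

```text
clock: 13.25
eef_pos: [623.6, 285.5, 23.4]
eef_rot: [-3.142, 0.0, 0.365]
wrist_force: [-0.7, 0.1, -0.3]
finger_gap: 62.8
finger_force: 0.0
```

servo_tool(motion=[[[0, 0, 0.03, 0, 0, 0, 0.33], [0, 0, 0.1, 0, 0, 0, 0.33], [0, 0, 0.18, 0, 0, 0, 0.33], [0, 0, 0.27, 0, 0, 0, 0.33], [-0.03, -0.15, 0.27, 0, 0, 0, 0.33], [-0.06, -0.27, 0.27, 0, 0, 0, 0.33], [-0.09, -0.4, 0.27, 0, 0, 0, 0.33], [-0.09, -0.5, 0.27, 0, 0, 0, 0.33], [-0.09, -0.6, 0.27, 0, 0, 0, 0.4], [-0.09, -0.6, 0.27, 0, 0, 0, 0.5]]])

```text
clock: 14.25
eef_pos: [578.6, -12.3, 160.0]
eef_rot: [3.141, -0.002, 0.365]
wrist_force: [1.2, -0.0, 0.1]
finger_gap: 51.3
finger_force: 0.0
```

Run:
```python
from m import *
c=cam('top'); W=cloud(c); save(c,'lay1.png',(70,120,210,280),3.5); print(manip.read_state()['eef_pos'],manip.read_state()['eef_rot'])
C=np.array([577,267.3]);a=np.radians(20.9);R=np.array([[np.cos(a),np.sin(a)],[-np.sin(a),np.cos(a)]])
L=(W[...,:2]-C)@R.T
for n,x in(('jar',-50),('can',50)):
    m=(np.hypot(L[...,0]-x,L[...,1])<40)&(W[...,2]>60)&(W[...,2]<70)&(abs(L[...,0])<88)
    print(n,cv2.minEnclosingCircle(L[m].astype(np.float32)),L[m].mean(0),np.percentile(W[m][:,2],[5,50,95]))
m=(np.hypot(L[...,0]-50,L[...,1])<36)&(W[...,2]>44)&(W[...,2]<53)
print(cv2.minAreaRect(L[m].astype(np.float32)))
print('ends',cv2.minAreaRect(L[(W[...,2]>85)&(W[...,2]<100)&(abs(L[...,0])<110)&(abs(L[...,1])<65)].astype(np.float32)))
# tray
v,u=np.mgrid[:420,:560]
T=W[...,:2]-np.array([544.7,-286.4]); a=np.radians(19.4);R=np.array([[np.cos(a),np.sin(a)],[-np.sin(a),np.cos(a)]]);T=T@R.T
m=(abs(T[...,0])<105)&(abs(T[...,1])<55)&(W[...,2]>20)&(W[...,2]<28); print('tray rel rib',cv2.minAreaRect(T[m].astype(np.float32)))
m=(abs(T[...,0])<30)&(abs(T[...,1])<45)&(W[...,2]>45)&(W[...,2]<60); print('rib',cv2.minAreaRect(T[m].astype(np.float32)))
```

```text
[578.26804639 -18.69899247 159.92836659] [ 3.13948727e+00 -7.06567130e-04  3.60657699e-01]
jar ((-49.633323669433594, 0.3967255651950836), 28.122711181640625) [-4.98472114e+01  3.68322560e-02] [62.74380664 64.96870781 66.98433561]
can ((50.15286636352539, 0.37642765045166016), 22.364253997802734) [49.55637598  0.30138329] [62.38401438 65.16823992 67.18776336]
((49.60077667236328, 0.7088470458984375), (49.04465866088867, 50.3901252746582), 0.8072930574417114)
ends ((-0.6738967895507812, -0.5778999328613281), (108.45288848876953, 201.1702423095703), 89.87665557861328)
tray rel rib ((0.1968231201171875, -0.3738365173339844), (94.22735595703125, 180.1868438720703), 89.47972869873047)
rib ((-0.045477867126464844, -0.3945026397705078), (63.71391677856445, 19.742977142333984), 89.89921569824219)
```

View pics/lay1.png

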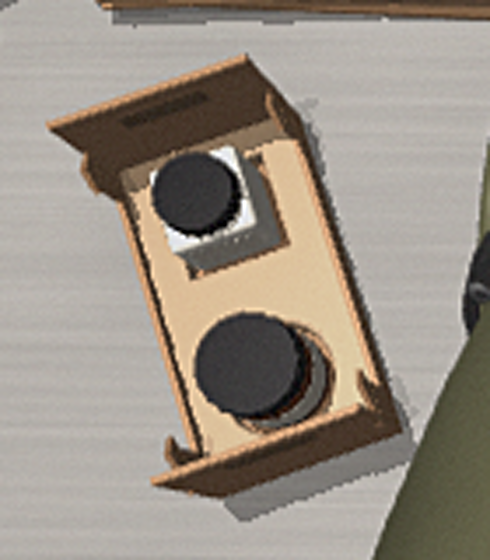

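The crop shows the canister seated at (200,195) and the jar at (250,365), both within 1 mm of target. Next is the tray: grip its rib with a +88.3° turn, since the other way would exceed joint 6's range over the carton.

servo_tool(motion=[[[-0.068, -0.544, 0, 0, 0, 0.4906, 0.3], [-0.068, -0.544, 0, 0, 0, 0.4906, 0.3], [-0.068, -0.544, 0, 0, 0, 0.4906, 0.3], [-0.068, -0.544, 0, 0, 0, 0.4906, 0.3], [-0.068, -0.544, 0, 0, 0, 0.4906, 0.3], [-0.068, -0.544, 0, 0, 0, 0.4906, 0.3], [-0.068, -0.544, 0, 0, 0, 0.4906, 0.3], [-0.068, -0.544, 0, 0, 0, 0.4906, 0.3], [-0.068, -0.544, 0, 0, 0, 0.4906, 0.3], [-0.068, -0.544, 0, 0, 0, 0.4906, 0.3]]])

```text
clock: 15.3
eef_pos: [545.0, -282.5, 159.7]
eef_rot: [3.141, 0.001, 1.824]
wrist_force: [0.7, -0.1, 0.2]
finger_gap: 65.9
finger_force: 0.0
```

servo_tool(motion=[[[0, 0, 0, 0, 0, 0, 0.3], [0, 0, 0, 0, 0, 0, 0.3], [0, 0, -0.08, 0, 0, 0, 0.3], [0, 0, -0.12, 0, 0, 0, 0.3], [0, 0, -0.12, 0, 0, 0, 0.3]]])

```text
clock: 15.8
eef_pos: [543.8, -281.7, 95.9]
eef_rot: [-3.138, -0.003, 1.815]
wrist_force: [0.4, 0.6, -0.1]
finger_gap: 65.6
finger_force: 0.0
```

servo_tool(motion=[[[0, 0, 0, 0, 0, 0, 0.3], [0, 0, 0, 0, 0, 0, 0.3], [0, 0, 0, 0, 0, 0, 0.3]]])

```text
clock: 16.1
eef_pos: [545.4, -282.7, 99.9]
eef_rot: [3.14, 0.001, 1.818]
wrist_force: [-0.0, 0.3, 1.1]
finger_gap: 66.2
finger_force: 0.0
```

servo_tool(motion=[[[-0.001, -0.008, 0, 0, 0, 0.028, 0.3], [-0.001, -0.008, -0.05, 0, 0, 0.028, 0.3], [-0.001, -0.008, -0.1, 0, 0, 0.028, 0.3], [-0.001, -0.008, -0.13, 0, 0, 0.028, 0.3], [-0.001, -0.008, -0.143, 0, 0, 0.028, 0.3], [-0.001, -0.008, -0.143, 0, 0, 0.028, 0.3], [-0.001, -0.008, -0.143, 0, 0, 0.028, 0.3]]])

```text
clock: 16.8
eef_pos: [544.9, -286.7, 28.1]
eef_rot: [3.141, 0.001, 1.906]
wrist_force: [-0.3, 0.0, 0.6]
finger_gap: 66.1
finger_force: 0.0
```

servo_tool(motion=[[[0, 0, 0, 0, 0, 0, 0.9], [0, 0, 0, 0, 0, 0, 0.9], [0, 0, 0, 0, 0, 0, 0.9], [0, 0, 0, 0, 0, 0, 0.9], [0, 0, 0, 0, 0, 0, 0.9], [0, 0, 0, 0, 0, 0, 0.9], [0, 0, 0, 0, 0, 0, 0.9], [0, 0, 0, 0, 0, 0, 0.9]]], newtons=35)

```text
clock: 17.6
eef_pos: [544.4, -286.4, 26.9]
eef_rot: [-3.141, -0.0, 1.906]
wrist_force: [-0.4, -0.2, 0.9]
finger_gap: 19.9
finger_force: 35.0
```

servo_tool(motion=[[[0, 0, 0.01, 0, 0, 0, 0.9], [0, 0, 0.04, 0, 0, 0, 0.9], [0, 0, 0.09, 0, 0, 0, 0.9], [0, 0, 0.15, 0, 0, 0, 0.9], [0, 0, 0.21, 0, 0, 0, 0.9], [0, 0, 0.26, 0, 0, 0, 0.9], [0, 0, 0.28, 0, 0, 0, 0.9], [0, 0, 0.28, 0, 0, 0, 0.9], [0, 0, 0.28, 0, 0, 0, 0.9]]])

```text
clock: 18.5
eef_pos: [544.0, -286.2, 166.0]
eef_rot: [-3.141, -0.001, 1.906]
wrist_force: [0.1, 0.2, -2.3]
finger_gap: 19.4
finger_force: 35.0
```

servo_tool(motion=[[[0.002, 0.03, 0, 0, 0, 0, 0.9], [0.005, 0.08, 0, 0, 0, 0, 0.9], [0.008, 0.14, 0, 0, 0, 0, 0.9], [0.012, 0.21, 0, 0, 0, 0, 0.9], [0.016, 0.28, 0, 0, 0, 0, 0.9], [0.02, 0.35, 0, 0, 0, 0, 0.9], [0.024, 0.42, 0, 0, 0, 0, 0.9], [0.028, 0.49, 0, 0, 0, 0, 0.9], [0.032, 0.56, 0, 0, 0, 0, 0.9]]])

```text
clock: 19.4
eef_pos: [559.6, -4.0, 165.9]
eef_rot: [-3.14, -0.001, 1.907]
wrist_force: [0.4, -0.8, -1.9]
finger_gap: 20.1
finger_force: 35.0
```

servo_tool(motion=[[[0.004, 0.07, 0, 0, 0, 0.005, 0.9], [0.008, 0.14, 0, 0, 0, 0.0094, 0.9], [0.012, 0.21, 0, 0, 0, 0.0094, 0.9], [0.016, 0.28, 0, 0, 0, 0.0094, 0.9], [0.02, 0.35, 0, 0, 0, 0.0094, 0.9], [0.024, 0.41, 0, 0, 0, 0.0094, 0.9], [0.028, 0.47, 0, 0, 0, 0.0094, 0.9], [0.03, 0.52, 0, 0, 0, 0.0094, 0.9], [0.032, 0.547, 0, 0, 0, 0.0094, 0.9], [0.032, 0.547, 0, 0, 0, 0.0094, 0.9]]])

```text
clock: 20.4
eef_pos: [575.6, 268.5, 166.0]
eef_rot: [-3.14, -0.0, 1.938]
wrist_force: [0.1, -0.4, -1.0]
finger_gap: 19.5
finger_force: 35.0
```

servo_tool(motion=[[[0, 0, 0, 0, 0, 0, 0.9], [0, 0, -0.02, 0, 0, 0, 0.9], [0, 0, -0.02, 0, 0, 0, 0.9], [0, 0, -0.02, 0, 0, 0, 0.9]]])

```text
clock: 20.8
eef_pos: [576.4, 266.4, 156.6]
eef_rot: [-3.141, 0.0, 1.935]
wrist_force: [1.0, 0.3, -0.8]
finger_gap: 19.9
finger_force: 35.0
```

Run:
```python
from m import *
s_=manip.read_state(); print(s_['eef_pos'],s_['eef_rot'],s_['finger_gap'],s_['moment'])
c=cam('scene'); save(c,'tr.png',(350,120,530,300),3.3)
c=cam('top');W=cloud(c)
C=np.array([577,267.3]);a=np.radians(20.9);R=np.array([[np.cos(a),np.sin(a)],[-np.sin(a),np.cos(a)]])
L=(W[...,:2]-C)@R.T
m=(abs(L[...,0])<110)&(abs(L[...,1])<60)&(W[...,2]>138)&(W[...,2]<162)
print(m.sum(),cv2.minAreaRect(L[m].astype(np.float32)))
A=np.c_[L[m],np.ones(m.sum())]; print(np.linalg.lstsq(A,W[m][:,2],rcond=None)[0])
```

```text
[576.38930544 266.37601934 156.56834238] [-3.14083534e+00  1.15001447e-05  1.93501720e+00] 19.947007901420516 [-0.00757817 -0.06827349  0.00529568]
3799 ((-0.5027008056640625, -2.243999481201172), (93.79448699951172, 181.2146453857422), 89.87013244628906)
[-1.28180950e-03 -3.73238639e-02  1.51567719e+02]
```

View pics/tr.png

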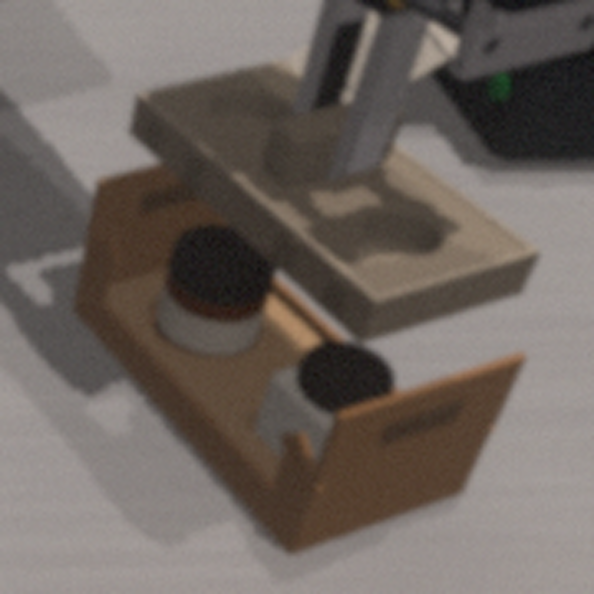

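Tray is level over the jar (215,290) and canister (345,380), inside the ends. I'll lower it.

servo_tool(motion=[[[-0.001, 0.003, -0.02, 0, 0, 0, 0.9], [-0.001, 0.003, -0.04, 0, 0, 0, 0.9], [-0.001, 0.003, -0.06, 0, 0, 0, 0.9], [-0.001, 0.003, -0.08, 0, 0, 0, 0.9], [-0.001, 0.003, -0.1, 0, 0, 0, 0.9], [-0.001, 0.003, -0.11, 0, 0, 0, 0.9], [-0.001, 0.003, -0.118, 0, 0, 0, 0.9], [-0.001, 0.003, -0.122, 0, 0, 0, 0.9], [-0.001, 0.003, -0.122, 0, 0, 0, 0.9]]])

```text
clock: 21.8
eef_pos: [576.0, 268.6, 96.0]
eef_rot: [3.141, -0.0, 1.936]
wrist_force: [0.1, 0.2, -1.6]
finger_gap: 20.0
finger_force: 35.0
```

servo_tool(motion=[[[0, 0, -0.001, 0, 0, 0, 0.9], [0, 0, -0.002, 0, 0, 0, 0.9], [0, 0, -0.003, 0, 0, 0, 0.9], [0, 0, -0.004, 0, 0, 0, 0.9], [0, 0, -0.004, 0, 0, 0, 0.9], [0, 0, -0.004, 0, 0, 0, 0.9]]])

```text
clock: 22.4
eef_pos: [575.9, 268.6, 94.0]
eef_rot: [3.142, -0.0, 1.936]
wrist_force: [0.4, -0.5, -0.9]
finger_gap: 19.7
finger_force: 35.0
```

servo_tool(motion=[[[0, 0, -0.001, 0, 0, 0, 0.9], [0, 0, -0.002, 0, 0, 0, 0.9], [0, 0, -0.003, 0, 0, 0, 0.9], [0, 0, -0.003, 0, 0, 0, 0.9], [0, 0, -0.003, 0, 0, 0, 0.9]]])

```text
clock: 22.9
eef_pos: [575.9, 268.6, 92.4]
eef_rot: [-3.142, -0.0, 1.936]
wrist_force: [-0.1, 0.8, -1.0]
finger_gap: 19.8
finger_force: 35.0
```

servo_tool(motion=[[[0, 0, -0.001, 0, 0, 0, 0.9], [0, 0, -0.002, 0, 0, 0, 0.9], [0, 0, -0.002, 0, 0, 0, 0.9], [0, 0, -0.002, 0, 0, 0, 0.9]]])

```text
clock: 23.3
eef_pos: [575.9, 268.6, 91.4]
eef_rot: [-3.142, -0.0, 1.936]
wrist_force: [0.1, 0.9, -1.3]
finger_gap: 19.8
finger_force: 35.0
```

servo_tool(motion=[[[0, 0, -0.001, 0, 0, 0, 0.9], [0, 0, -0.002, 0, 0, 0, 0.9], [0, 0, -0.003, 0, 0, 0, 0.9], [0, 0, -0.003, 0, 0, 0, 0.9], [0, 0, -0.003, 0, 0, 0, 0.9]]])

```text
clock: 23.8
eef_pos: [576.0, 268.6, 90.9]
eef_rot: [3.141, 0.0, 1.936]
wrist_force: [-4.7, -1.5, 8.4]
finger_gap: 19.7
finger_force: 35.0
```

Contact made. I'll ease off, release and rise.

servo_tool(motion=[[[0, 0, 0.001, 0, 0, 0, 0.9], [0, 0, 0.001, 0, 0, 0, 0.75], [0, 0, 0.001, 0, 0, 0, 0.65], [0, 0, 0.001, 0, 0, 0, 0.55], [0, 0, 0.001, 0, 0, 0, 0.45], [0, 0, 0.001, 0, 0, 0, 0.45], [0, 0, 0.001, 0, 0, 0, 0.45]]])

```text
clock: 24.5
eef_pos: [575.9, 268.6, 90.4]
eef_rot: [3.142, 0.0, 1.936]
wrist_force: [-0.2, 0.3, 0.4]
finger_gap: 51.4
finger_force: 0.0
```

servo_tool(motion=[[[0, 0, 0.03, 0, 0, 0, 0.45], [0, 0, 0.08, 0, 0, 0, 0.45], [0, 0, 0.15, 0, 0, 0, 0.45], [0, 0, 0.2, 0, 0, 0, 0.45], [0, 0, 0.2, 0, 0, 0, 0.45]]])

```text
clock: 25.0
eef_pos: [577.2, 269.1, 195.7]
eef_rot: [3.134, -0.0, 1.936]
wrist_force: [0.9, -0.7, 0.6]
finger_gap: 51.8
finger_force: 0.0
```

servo_tool(motion=[[[-0.217, -0.408, 0, 0, 0, -0.25, 0.4], [-0.217, -0.408, 0, 0, 0, -0.25, 0.4], [-0.217, -0.408, 0, 0, 0, -0.25, 0.4], [-0.217, -0.408, 0, 0, 0, -0.25, 0.4], [-0.217, -0.408, 0, 0, 0, -0.25, 0.4], [-0.217, -0.408, 0, 0, 0, -0.25, 0.4], [-0.217, -0.408, 0, 0, 0, -0.25, 0.4], [-0.217, -0.408, 0, 0, 0, -0.25, 0.4]]])

```text
clock: 25.8
eef_pos: [467.5, 64.8, 190.5]
eef_rot: [3.142, -0.0, 1.152]
wrist_force: [0.8, 0.1, 0.2]
finger_gap: 56.2
finger_force: 0.0
```

servo_tool(motion=[[[0, 0, 0, 0, 0, -0.25, 0.4], [0, 0, 0, 0, 0, -0.25, 0.4], [0, 0, 0, 0, 0, -0.25, 0.4], [0, 0, 0, 0, 0, -0.25, 0.4], [0, 0, 0, 0, 0, -0.25, 0.4], [0, 0, 0, 0, 0, -0.25, 0.4], [0, 0, 0, 0, 0, -0.25, 0.4], [0, 0, 0, 0, 0, -0.25, 0.4], [0, 0, 0, 0, 0, -0.25, 0.4]]])

```text
clock: 26.7
eef_pos: [467.5, 64.8, 190.4]
eef_rot: [-3.142, 0.0, 0.367]
wrist_force: [0.5, -0.6, -0.4]
finger_gap: 56.4
finger_force: 0.0
```

Run:
```python
from m import *
s_=manip.read_state(); print(s_['eef_pos'],s_['eef_rot'],s_['finger_gap'],s_['moment'])
c=cam('top');W=cloud(c); save(c,'lay2.png',(70,100,280,310),2.7)
C=np.array([576.7,266.8]);a=np.radians(20.9);R=np.array([[np.cos(a),np.sin(a)],[-np.sin(a),np.cos(a)]])
L=(W[...,:2]-C)@R.T
m=(abs(L[...,0])<92)&(abs(L[...,1])<70)&(W[...,2]>82)&(W[...,2]<94)
print('tray',m.sum(),cv2.minAreaRect(L[m].astype(np.float32)))
A=np.c_[L[m],np.ones(m.sum())]; print(np.linalg.lstsq(A,W[m][:,2],rcond=None)[0])
m=(abs(L[...,0])<25)&(abs(L[...,1])<50)&(W[...,2]>110)&(W[...,2]<125)
r=cv2.minAreaRect(L[m].astype(np.float32)); print('rib',r, C+R.T@np.array(r[0]))
for n,x,rr in(('big',-55,35),('small',55,30)):
    m=(np.hypot(L[...,0]-x,L[...,1])<rr)&(W[...,2]>65)&(W[...,2]<79)
    if m.sum()>5: print(n,m.sum(),cv2.minEnclosingCircle(L[m].astype(np.float32)),np.median(W[m][:,2]))
```

```text
[467.46112509  64.81258017 190.36641731] [-3.14155132e+00  1.74306100e-04  3.67068643e-01] 56.37633138159376 [0.00118691 0.01825201 0.00218488]
tray 1639 ((28.22018051147461, 0.3677825927734375), (125.01165008544922, 93.76724243164062), 0.5627755522727966)
[1.44763508e-03 7.15417562e-03 8.91241102e+01]
rib ((-0.45596885681152344, 22.663578033447266), (21.227869033813477, 20.42859649658203), 84.86843872070312) [568.18907237 287.80975459]
small 194 ((59.051509857177734, 3.7292633056640625), 15.837664604187012) 73.38895765675727
```

View pics/lay2.png

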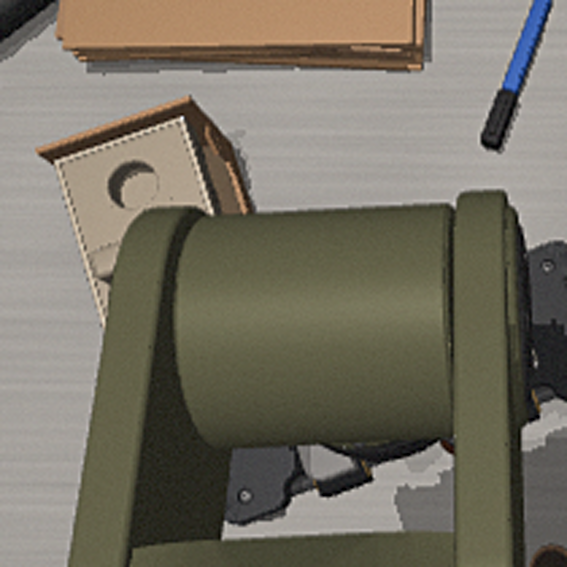

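The tray lies level at carton height 64, centred within 1 mm. Its small pocket is visible at crop (133,185), and the arm hides the rest. Next, grip the bottle.

servo_tool(motion=[[[0, -0.001, -0.08, 0, 0, 0, 0.4], [0, -0.001, -0.16, 0, 0, 0, 0.4], [0, -0.001, -0.23, 0, 0, 0, 0.4], [0, -0.001, -0.29, 0, 0, 0, 0.4], [0, -0.001, -0.331, 0, 0, 0, 0.4], [0, -0.001, -0.331, 0, 0, 0, 0.4], [0, -0.001, -0.331, 0, 0, 0, 0.4]]])

```text
clock: 27.45
eef_pos: [467.7, 64.1, 25.5]
eef_rot: [-3.142, -0.0, 0.366]
wrist_force: [0.6, 1.2, 0.4]
finger_gap: 56.5
finger_force: 0.0
```

servo_tool(motion=[[[0, 0, 0, 0, 0, 0, 0.75], [0, 0, 0, 0, 0, 0, 0.75], [0, 0, 0, 0, 0, 0, 0.75], [0, 0, 0, 0, 0, 0, 0.75], [0, 0, 0, 0, 0, 0, 0.75], [0, 0, 0, 0, 0, 0, 0.75]]], newtons=15)

```text
clock: 28.05
eef_pos: [467.8, 64.2, 25.6]
eef_rot: [3.141, -0.001, 0.365]
wrist_force: [-1.8, 0.8, 6.6]
finger_gap: 33.3
finger_force: 15.0
```

servo_tool(motion=[[[0, 0, 0.02, 0, 0, 0, 0.75], [0, 0, 0.08, 0, 0, 0, 0.75], [0, 0, 0.16, 0, 0, 0, 0.75], [0, 0, 0.24, 0, 0, 0, 0.75], [0, 0, 0.3, 0, 0, 0, 0.75], [0, 0, 0.34, 0, 0, 0, 0.75], [0, 0, 0.34, 0, 0, 0, 0.75], [0, 0, 0.34, 0, 0, 0, 0.75]]])

```text
clock: 28.85
eef_pos: [467.1, 64.1, 194.5]
eef_rot: [-3.141, 0.0, 0.365]
wrist_force: [-1.1, 0.1, -1.7]
finger_gap: 33.5
finger_force: 15.0
```

servo_tool(motion=[[[0.015, 0.05, 0, 0, 0, 0, 0.75], [0.037, 0.12, 0, 0, 0, 0, 0.75], [0.06, 0.19, 0, 0, 0, 0, 0.75], [0.08, 0.26, 0, 0, 0, 0, 0.75], [0.1, 0.32, 0, 0, 0, 0, 0.75], [0.114, 0.366, 0, 0, 0, 0, 0.75], [0.114, 0.366, 0, 0, 0, 0, 0.75], [0.114, 0.366, 0, 0, 0, 0, 0.75], [0.114, 0.366, -0.08, 0, 0, 0, 0.75], [0.114, 0.366, -0.11, 0, 0, 0, 0.75]]])

```text
clock: 29.85
eef_pos: [523.0, 245.5, 136.5]
eef_rot: [3.141, 0.004, 0.364]
wrist_force: [-0.3, 0.0, -1.9]
finger_gap: 33.6
finger_force: 15.0
```

Run:
```python
from m import *
s_=manip.read_state(); print(s_['eef_pos'],s_['eef_rot'],s_['finger_gap'])
c=cam('scene'); save(c,'bo.png',(350,100,530,280),3.3)
c=cam('top'); save(c,'bo2.png',(70,100,230,280),3.3)
```

```text
[523.00075316 245.49877081 136.47972125] [3.14137499 0.00430274 0.3641225 ] 33.632798949460245
```

View pics/bo.png

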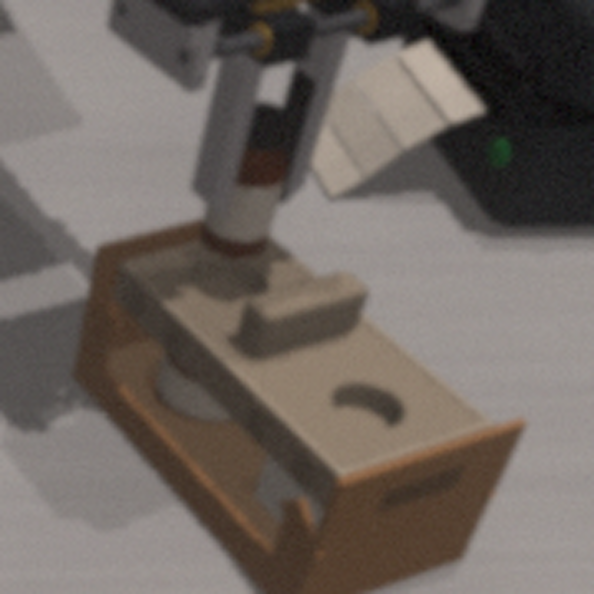

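The bottle is upright over the larger pocket at (220,280), the one on the jar side. I'll lower it.

servo_tool(motion=[[[0, 0, 0, 0, 0, 0, 0.75], [0, 0, -0.02, 0, 0, 0, 0.75], [0, 0, -0.04, 0, 0, 0, 0.75], [0, 0, -0.055, 0, 0, 0, 0.75], [0, 0, -0.068, 0, 0, 0, 0.75], [0, 0, -0.076, 0, 0, 0, 0.75], [0, 0, -0.08, 0, 0, 0, 0.75], [0, 0, -0.08, 0, 0, 0, 0.75], [0, 0, -0.08, 0, 0, 0, 0.75]]])

```text
clock: 30.85
eef_pos: [524.5, 247.1, 100.2]
eef_rot: [3.142, -0.0, 0.365]
wrist_force: [-0.2, -0.0, -0.6]
finger_gap: 33.4
finger_force: 15.0
```

servo_tool(motion=[[[0, 0, -0.001, 0, 0, 0, 0.75], [0, 0, -0.002, 0, 0, 0, 0.75], [0, 0, -0.003, 0, 0, 0, 0.75], [0, 0, -0.004, 0, 0, 0, 0.75], [0, 0, -0.004, 0, 0, 0, 0.75], [0, 0, -0.004, 0, 0, 0, 0.75]]])

```text
clock: 31.45
eef_pos: [524.4, 247.1, 98.0]
eef_rot: [-3.142, -0.0, 0.365]
wrist_force: [0.3, 0.7, -1.5]
finger_gap: 33.6
finger_force: 15.0
```

servo_tool(motion=[[[0, 0, -0.001, 0, 0, 0, 0.75], [0, 0, -0.002, 0, 0, 0, 0.75], [0, 0, -0.002, 0, 0, 0, 0.75], [0, 0, -0.002, 0, 0, 0, 0.75]]])

```text
clock: 31.85
eef_pos: [524.6, 247.1, 97.6]
eef_rot: [3.142, -0.001, 0.365]
wrist_force: [-2.1, 0.1, 6.8]
finger_gap: 33.4
finger_force: 15.0
```

Contact made. I'll release and rise.

servo_tool(motion=[[[0, 0, 0.001, 0, 0, 0, 0.7], [0, 0, 0.001, 0, 0, 0, 0.6], [0, 0, 0.001, 0, 0, 0, 0.5], [0, 0, 0.001, 0, 0, 0, 0.45], [0, 0, 0.001, 0, 0, 0, 0.45], [0, 0, 0.001, 0, 0, 0, 0.45]]])

```text
clock: 32.45
eef_pos: [524.4, 247.1, 97.4]
eef_rot: [3.142, 0.0, 0.365]
wrist_force: [0.4, 0.7, 0.5]
finger_gap: 51.6
finger_force: 0.0
```

servo_tool(motion=[[[0, 0, 0.02, 0, 0, 0, 0.45], [0, 0, 0.06, 0, 0, 0, 0.45], [0, 0, 0.12, 0, 0, 0, 0.45], [0, 0, 0.18, 0, 0, 0, 0.45], [0, 0, 0.22, 0, 0, 0, 0.45], [0, 0, 0.22, 0, 0, 0, 0.45], [0, 0, 0.22, 0, 0, 0, 0.45]]])

```text
clock: 33.15
eef_pos: [524.3, 247.0, 207.3]
eef_rot: [-3.142, -0.0, 0.365]
wrist_force: [0.5, -0.2, -0.2]
finger_gap: 52.0
finger_force: 0.0
```

servo_tool(motion=[[[-0.134, -0.662, 0, 0, 0, 0, 0.45], [-0.134, -0.662, 0, 0, 0, 0, 0.45], [-0.134, -0.662, 0, 0, 0, 0, 0.45], [-0.134, -0.662, 0, 0, 0, 0, 0.45], [-0.134, -0.662, 0, 0, 0, 0, 0.45], [-0.134, -0.662, 0, 0, 0, 0, 0.45], [-0.134, -0.662, 0, 0, 0, 0, 0.45], [-0.134, -0.662, 0, 0, 0, 0, 0.45], [-0.134, -0.662, 0, 0, 0, 0, 0.45], [-0.134, -0.662, 0, 0, 0, 0, 0.45]]])

```text
clock: 34.15
eef_pos: [457.4, -83.1, 206.8]
eef_rot: [-3.141, 0.001, 0.366]
wrist_force: [0.2, -0.4, 0.8]
finger_gap: 51.5
finger_force: 0.0
```

```bash
cat > fin.py <<'E'
from m import *
s_=manip.read_state(); print(s_['eef_pos'],s_['eef_rot'],s_['finger_gap'])
c=cam('top');W=cloud(c)
C=np.array([576.7,266.8]);a=np.radians(20.9);R=np.array([[np.cos(a),np.sin(a)],[-np.sin(a),np.cos(a)]])
L=(W[...,:2]-C)@R.T
m=(abs(L[...,0])<92)&(abs(L[...,1])<70)&(W[...,2]>84)&(W[...,2]<94)
print('tray',m.sum(),cv2.minAreaRect(L[m].astype(np.float32)))
A=np.c_[L[m],np.ones(m.sum())]; print(np.linalg.lstsq(A,W[m][:,2],rcond=None)[0])
m=(abs(L[...,0])<25)&(abs(L[...,1])<50)&(W[...,2]>110)&(W[...,2]<125)
r=cv2.minAreaRect(L[m].astype(np.float32)); print('rib',r, C+R.T@np.array(r[0]))
for n,x,lo,hi in(('bottle',-55,145,158),('vial',55,128,138)):
    m=(np.hypot(L[...,0]-x,L[...,1])<22)&(W[...,2]>lo)&(W[...,2]<hi)
    if m.sum()>5: print(n,m.sum(),cv2.minEnclosingCircle(L[m].astype(np.float32)),np.median(W[m][:,2]))
E
python3 fin.py
```

```text
[457.35367084 -83.09761447 206.76906537] [-3.14075171e+00  8.94587060e-04  3.65799341e-01] 51.51390586210464
tray 3762 ((0.338348388671875, 0.6729087829589844), (93.648193359375, 181.113037109375), 89.92998504638672)
[1.16697158e-03 3.60785156e-03 8.92246409e+01]
rib ((-0.4767017364501953, 1.3910999298095703), (64.9430923461914, 20.652494430541992), 89.08063507080078) [575.7584049  267.92951415]
bottle 176 ((-56.287235260009766, 0.10022808611392975), 12.355057716369629) 150.73395016784616
```

servo_tool(motion=[[[0, -0.001, -0.09, 0, 0, 0, 0.45], [0, -0.001, -0.18, 0, 0, 0, 0.45], [0, -0.001, -0.26, 0, 0, 0, 0.45], [0, -0.001, -0.33, 0, 0, 0, 0.45], [0, -0.001, -0.374, 0, 0, 0, 0.45], [0, -0.001, -0.374, 0, 0, 0, 0.45], [0, -0.001, -0.374, 0, 0, 0, 0.45]]])

```text
clock: 34.9
eef_pos: [457.8, -83.8, 20.9]
eef_rot: [-3.142, 0.0, 0.366]
wrist_force: [0.8, 0.7, 0.2]
finger_gap: 51.9
finger_force: 0.0
```

servo_tool(motion=[[[0, 0, 0, 0, 0, 0, 0.85], [0, 0, 0, 0, 0, 0, 0.85], [0, 0, 0, 0, 0, 0, 0.85], [0, 0, 0, 0, 0, 0, 0.85], [0, 0, 0, 0, 0, 0, 0.85], [0, 0, 0, 0, 0, 0, 0.85]]], newtons=12)

```text
clock: 35.5
eef_pos: [457.8, -84.5, 21.0]
eef_rot: [3.141, -0.001, 0.365]
wrist_force: [-1.2, 0.5, 6.2]
finger_gap: 24.5
finger_force: 12.0
```

servo_tool(motion=[[[0, 0, 0.02, 0, 0, 0, 0.85], [0, 0, 0.08, 0, 0, 0, 0.85], [0, 0, 0.16, 0, 0, 0, 0.85], [0, 0, 0.24, 0, 0, 0, 0.85], [0, 0, 0.32, 0, 0, 0, 0.85], [0, 0, 0.38, 0, 0, 0, 0.85], [0, 0, 0.38, 0, 0, 0, 0.85], [0, 0, 0.38, 0, 0, 0, 0.85]]])

```text
clock: 36.3
eef_pos: [457.2, -84.4, 210.6]
eef_rot: [3.141, -0.0, 0.365]
wrist_force: [-0.0, 0.9, -0.6]
finger_gap: 24.5
finger_force: 12.0
```

servo_tool(motion=[[[0.02, 0.05, 0, 0, 0, 0, 0.85], [0.055, 0.12, 0, 0, 0, 0, 0.85], [0.092, 0.2, 0, 0, 0, 0, 0.85], [0.13, 0.285, 0, 0, 0, 0, 0.85], [0.17, 0.37, 0, 0, 0, 0, 0.85], [0.21, 0.455, 0, 0, 0, 0, 0.85], [0.247, 0.54, 0, 0, 0, 0, 0.85], [0.285, 0.62, 0, 0, 0, 0, 0.85], [0.315, 0.69, 0, 0, 0, 0, 0.85], [0.34, 0.742, 0, 0, 0, 0, 0.85]]])

```text
clock: 37.3
eef_pos: [627.1, 288.7, 207.8]
eef_rot: [-3.142, 0.004, 0.366]
wrist_force: [0.2, -0.6, 0.2]
finger_gap: 24.4
finger_force: 12.0
```

servo_tool(motion=[[[0, 0, 0, 0, 0, 0, 0.85], [0, 0, -0.03, 0, 0, 0, 0.85], [0, 0, -0.08, 0, 0, 0, 0.85], [0, 0, -0.12, 0, 0, 0, 0.85], [0, 0, -0.14, 0, 0, 0, 0.85], [0, 0, -0.14, 0, 0, 0, 0.85], [0, 0, -0.14, 0, 0, 0, 0.85]]])

```text
clock: 38.0
eef_pos: [627.6, 286.2, 141.0]
eef_rot: [-3.142, -0.001, 0.365]
wrist_force: [-0.2, -1.3, -0.2]
finger_gap: 24.4
finger_force: 12.0
```

Run:
```python
from m import *
s_=manip.read_state(); print(s_['eef_pos'],s_['eef_rot'],s_['finger_gap'])
c=cam('scene'); save(c,'vi.png',(350,100,530,280),3.3)
```

```text
[627.59655126 286.17881811 141.03635565] [-3.14158641e+00 -6.22726053e-04  3.64570231e-01] 24.407688490899524
```

View pics/vi.png

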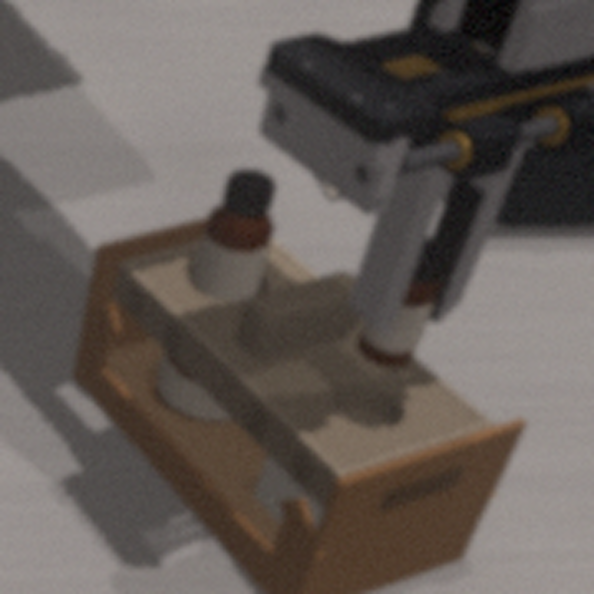

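Bottle stands in the big pocket (235,250), and the vial hangs upright over the small one (385,350). I'll lower it.

servo_tool(motion=[[[0, 0.002, -0.02, 0, 0, 0, 0.85], [0, 0.002, -0.04, 0, 0, 0, 0.85], [0, 0.002, -0.06, 0, 0, 0, 0.85], [0, 0.002, -0.075, 0, 0, 0, 0.85], [0, 0.002, -0.085, 0, 0, 0, 0.85], [0, 0.002, -0.09, 0, 0, 0, 0.85], [0, 0.002, -0.09, 0, 0, 0, 0.85], [0, 0.002, -0.09, 0, 0, 0, 0.85]]])

```text
clock: 38.85
eef_pos: [627.6, 287.6, 95.8]
eef_rot: [-3.142, -0.001, 0.365]
wrist_force: [-0.1, 0.3, -0.1]
finger_gap: 24.2
finger_force: 12.0
```

servo_tool(motion=[[[0, 0, -0.001, 0, 0, 0, 0.85], [0, 0, -0.002, 0, 0, 0, 0.85], [0, 0, -0.003, 0, 0, 0, 0.85], [0, 0, -0.004, 0, 0, 0, 0.85], [0, 0, -0.004, 0, 0, 0, 0.85], [0, 0, -0.004, 0, 0, 0, 0.85]]])

```text
clock: 39.45
eef_pos: [627.4, 287.6, 93.4]
eef_rot: [-3.142, -0.0, 0.365]
wrist_force: [-0.4, 0.6, -0.1]
finger_gap: 24.8
finger_force: 12.0
```

servo_tool(motion=[[[0, 0, -0.001, 0, 0, 0, 0.85], [0, 0, -0.002, 0, 0, 0, 0.85], [0, 0, -0.002, 0, 0, 0, 0.85], [0, 0, -0.002, 0, 0, 0, 0.85]]])

```text
clock: 39.85
eef_pos: [627.6, 287.7, 93.1]
eef_rot: [3.142, -0.001, 0.365]
wrist_force: [-1.8, -1.0, 5.5]
finger_gap: 24.4
finger_force: 12.0
```

servo_tool(motion=[[[0, 0, 0.001, 0, 0, 0, 0.8], [0, 0, 0.001, 0, 0, 0, 0.7], [0, 0, 0.001, 0, 0, 0, 0.6], [0, 0, 0.001, 0, 0, 0, 0.55], [0, 0, 0.001, 0, 0, 0, 0.55], [0, 0, 0.001, 0, 0, 0, 0.55]]])

```text
clock: 40.45
eef_pos: [627.4, 287.6, 92.8]
eef_rot: [-3.142, 0.0, 0.365]
wrist_force: [0.2, 0.9, 1.0]
finger_gap: 42.4
finger_force: 0.0
```

servo_tool(motion=[[[0, 0, 0.02, 0, 0, 0, 0.55], [0, 0, 0.06, 0, 0, 0, 0.55], [0, 0, 0.12, 0, 0, 0, 0.55], [0, 0, 0.2, 0, 0, 0, 0.55], [0, 0, 0.25, 0, 0, 0, 0.55], [-0.1, -0.15, 0.25, 0, 0, 0, 0.55], [-0.2, -0.3, 0.25, 0, 0, 0, 0.55], [-0.25, -0.45, 0.25, 0, 0, 0, 0.55], [-0.25, -0.6, 0.25, 0, 0, 0, 0.55], [-0.25, -0.7, 0.25, 0, 0, 0, 0.55]]])

```text
clock: 41.45
eef_pos: [525.9, 60.8, 219.2]
eef_rot: [3.141, -0.002, 0.366]
wrist_force: [1.4, -0.4, 0.2]
finger_gap: 42.4
finger_force: 0.0
```

servo_tool(motion=[[[0, -0.1, 0, 0, 0, 0, 0.55], [0, -0.2, 0, 0, 0, 0, 0.55], [0, -0.2, 0, 0, 0, 0, 0.55], [0, -0.2, 0, 0, 0, 0, 0.55]]])

```text
clock: 41.85
eef_pos: [527.0, -38.5, 218.7]
eef_rot: [3.141, -0.001, 0.363]
wrist_force: [0.5, -0.2, 0.6]
finger_gap: 42.4
finger_force: 0.0
```

```bash
python3 fin.py; python3 -c "
from h import *
save(cam('scene'),'end.png',s=800/560)"
```

```text
[526.97831617 -38.46839213 218.65486279] [ 3.14136683e+00 -7.99562755e-04  3.62935802e-01] 42.41670188491292
tray 3639 ((0.21659088134765625, 0.6032562255859375), (181.05540466308594, 93.47357940673828), 0.03544110804796219)
[1.71525826e-03 3.96598989e-03 8.92386513e+01]
rib ((-0.1609048843383789, 1.0077152252197266), (21.15157127380371, 64.36031341552734), 0.6383954882621765) [576.19019162 267.68401119]
bottle 177 ((-56.05680465698242, 0.8370769023895264), 12.30173397064209) 150.75861521511501
vial 159 ((53.83060073852539, 1.7436884641647339), 12.331427574157715) 132.86261444889703
```

View pics/end.png

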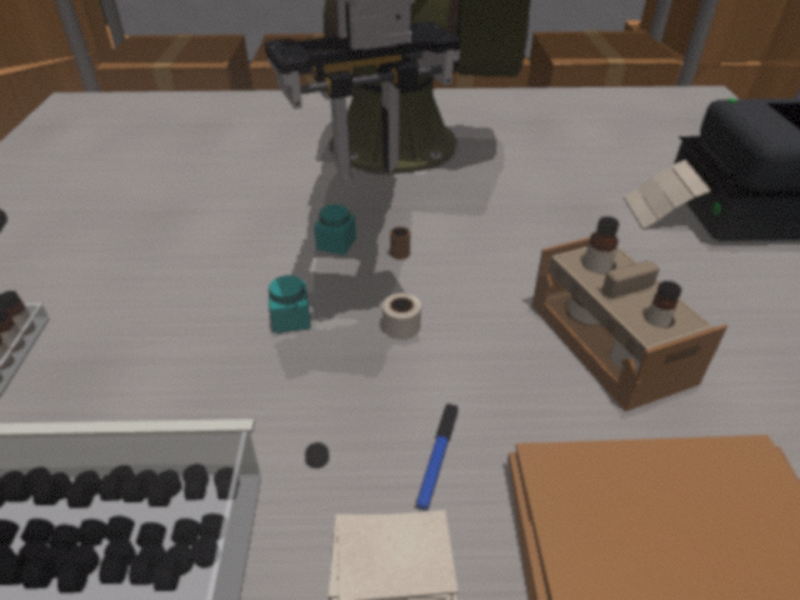

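The final picture shows the carton fully packed: bottle at (602,245), vial at (664,303), tray level. The roll, core, marker and cap look untouched.

```bash
python3 -c "
from cell import manip
print(manip.sign_off())"
```

```text
the job is handed in; nothing more can be done
None
```

The carton is packed as asked and the job is handed in at about 42 s of the 134 s allowed; sign-off returned no verdict, but my last measurements put everything within tolerance and the roll, core, marker and cap look unmoved.

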